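# Shim the short foot of the honing stand

### The arm

A 6-joint arm with a two-finger parallel gripper is mounted at the origin on a cart in front of the work surface, level with it; the furniture and walls round the work are solid. World frame = base frame: x ahead of the robot, y to its left, z up, the work surface at z = 0. Lengths are in m, angles in rad, forces in N, time in s.
With the tool pointing down it reaches from about 0.35 to 0.775 m from the base axis. Payload 7.3 kg.
Tool frame: the origin (TCP) lies at the centre of the arm's flange, where the gripper is bolted on; the fingertips stand 178 mm ahead of it and the grasp point (between the pads) lies 159 mm ahead of it; z points along the fingers, y is the direction in which the jaws open and shut (so a half turn about z gives the same grasp; the last joint's range is limited). The gripper opens to 92 mm and grips with 3 to 60 N. Pads are 19 mm wide; open, the fingers measure 130 mm over their backs; the gripper's body (75 mm by 190 mm) begins 47 mm behind the grasp point.
Start: joints at [-1.351, 0.342, 1.524, -0, 1.275, -0.146], TCP at [0.188, -0.49, 0.405] pointing down, gripper open.
Joint ranges: [-2.53, 2.53], [-0.77, 2.02], [0.04, 2.7], [-1, 4.14], [0.28, 2.66], [-3.11, 3.11]. Speed limits (rad/s): [2.57, 2.57, 3.14, 3.14, 3.14, 3.14].

### API

Orientations are given as a unit quaternion [w, x, y, z].
In Python, from rig import ctrl, eoat, monitor, read_camera, get_calibration gives the robot as it stands. The module is installed in compiled form; this text tells all that it offers. Calls block until the motion is done:
- ctrl.move_to(position, orientation): joint-space move of the TCP to a pose.
- ctrl.servo_line(position, vel=0.15, rot=None): straight line of the TCP; rot=None keeps the orientation; vel is the mean speed in m/s.
- ctrl.movej(angles): joint-space move.
- eoat.command_gripper(opening, f_grip=None): finger opening in m; f_grip is the grip in N (None keeps the last); returns when the fingers have stopped.
- ctrl.pause(seconds).
- ctrl.ik(position, orientation): joint angles nearest the present ones, or None.
- monitor.state(): the state.
- read_camera(name): name is "scene" or "top" or "wrist"; returns the picture (480x640x3 uint8, red, green, blue); there is no depth.
- get_calibration(name): a dict with "intrinsics" (3x3 intrinsics, pixels), "rvec" (rotation vector, rad) and "tvec" (3), from world to camera coordinates, as OpenCV has them. Camera axes: x right, y down, z forward; pixel columns grow to the right and rows downward; lengths in m; the calibration is good to about 2 mm. A picture is of the moment at which its call begins: read the wrist's pose just before it. get_calibration takes no time and is no camera call; for the wrist camera it gives the pose at the moment of the call.
A pose or a line that the arm cannot do raises ctrl.MotionError and nothing moves.
- ctrl.sign_off(): hands the job in, once; it reports no verdict.
The state is a dict: "time": time; "joint_pos": joint angles; "dq": joint speeds; "effort": joint torques, N m; "tool_pos": TCP position; "tcp_rot": TCP orientation; "wrist_force": force on the tool from outside, world axes, zero at the start; "moment": the same for the moment, N m; "finger_gap": finger opening in m.
Only numpy, scipy, OpenCV 4.12 (cv2) and the standard library are available. Lean on these libraries where they do the work, as an engineer would, in place of code of your own. Each camera call takes 0.05 s, during which the arm holds its last target.

### The job

The honing stand rocks because its near right foot is too short. Slide the flat packer under that foot, then slide the wedge, thin end first, in on top of the packer just until it is snug, so that the stand no longer rocks and all four feet bear; push gently, without shoving the stand along the bench, jacking it up or upsetting the other things, and let go.

Things in the scene. Friction and masses are not known exactly. Their poses are not given: they have to be found in the camera images.
- stand: loose honing stand, about 2.5 kg: dark board 160 x 260 x 20 mm (x, y, z) on four 30 x 30 mm feet, board underside 36 mm up; on it a red sharpening stone, its top 98 mm up, and a steel bar. Origin on the bench under its centre, z up; -x side faces the robot, -y side is at the robot's right. It stands on three feet; the fourth, at its (-65, -115) mm, is short. Some 18 N slides or lifts it
- short_corner (a point): point at bench height straight under the middle of the short foot (30 x 30 mm), axes as the stand's. The flat underside of that foot hangs 12.0 to 14.5 mm above this point; how much differs from run to run and does not show in the poses: it must be felt. The bench is free beside the foot on the stand's -y and -x sides
- foot_short: the short foot (near right: -x, -y); origin at its top, under the board
- foot_right: sound foot, far right (+x, -y), 36 mm high; origin at its top, under the board
- foot_left: sound foot, near left (-x, +y), 36 mm high; origin at its top
- foot_far: sound foot, far left (+x, +y), diagonally opposite the short one, 36 mm high; origin at its top
- packer: flat light wooden packer, a loose plain strip 120 x 40 x 9 mm lying flat on the bench, no raised part; origin at the centre of its underside, x along its length (both ends alike), z up
- packer_mid (a point): centre of the packer, half-way up (4.5 mm above its underside), axes as the packer's
- wedge: loose light wooden wedge 125 mm long (x), 30 mm wide (y); origin at the centre of its flat underside, z up. The thin end, 1.5 mm thick, is at x = +62.5 mm; the top rises 8 mm per 100 mm to 9.1 mm thick at x = -32.5 mm; from there to the tail at x = -62.5 mm stands a grip block, its top 26 mm above the underside. Friction holds the wedge in place when let go
- wedge_grip (a point): middle of the wedge's grip block (30 x 30 mm), 47.5 mm behind the wedge's origin (at its -x), 15.5 mm above its underside, axes as the wedge's; grip it across y. As the wedge gets snug the push needed climbs from next to nothing to about 6 N within some millimetres: that is snug. Near 18 N it jacks the stand up or shoves it. Wedge alone is thinner than the gap, so it needs the packer
- mallet: bystander: wooden carver's mallet 71 x 254 x 70 mm lying to the left of the stand; origin centre of its underside
- wax_block: bystander: pale wax block 40 x 56 x 20 mm; origin centre of its underside
- tape_spool: bystander: spool of tape, 53 mm across, 20 mm high; origin centre of its underside
- chisel: bystander: carving chisel 332 mm long, 33 mm high, lying near the front edge of the bench, about along world y; origin centre of its underside
Mind the look-alikes: they are no part of the job. Of the things shaped like the packer, the wooden one is meant.

How it is judged:
By the outcome, as a careful person would: the job done as asked, in the order asked, and still so for the second after the job is handed in, with the robot touching nothing.
It also fails if it takes over 67 s, if anything falls off the work surface, if the arm or the gripper's body presses on something with over 40 N, if the wrist force passes 120 N, or if a joint passes its speed limit or range.

## Working session

There is one attempt and no reset: what is moved stays moved. The work goes in short steps, each a Python script; the robot and the scene stay as the last script left them, time stands still between calls to the robot, and variables do not carry over. Pictures are saved under pics/ and viewed, and the job is handed in when it is done.

```bash
mkdir -p pics; python3 - <<'E'
from rig import ctrl, eoat, monitor, read_camera, get_calibration
import cv2
for n in ["scene","top","wrist"]:
    c=get_calibration(n); im=read_camera(n)
    cv2.imwrite(f"pics/{n}0.png",im[:,:,::-1]); print(n,c)
print(monitor.state())
E
```

```text
scene {'intrinsics': array([[582.60158222,   0.        , 308.108297  ],
       [  0.        , 582.60158222, 239.91555982],
       [  0.        ,   0.        ,   1.        ]]), 'rvec': array([ 1.11849336, -2.41940781,  0.9744224 ]), 'tvec': array([0.47370196, 0.30579266, 1.43915129])}
top {'intrinsics': array([[456.08338714,   0.        , 315.12902413],
       [  0.        , 456.08338714, 239.8647363 ],
       [  0.        ,   0.        ,   1.        ]]), 'rvec': array([ 2.11965822, -2.09992797,  0.22357988]), 'tvec': array([0.0927397 , 0.5570645 , 0.95805667])}
wrist {'intrinsics': array([[370.54462783,   0.        , 315.68608604],
       [  0.        , 370.54462783, 243.640005  ],
       [  0.        ,   0.        ,   1.        ]]), 'rvec': array([-2.41163131,  1.66066412,  0.20927468]), 'tvec': array([-0.5234513 , -0.03089384,  0.38809008])}
{'time': 0.15, 'joint_pos': array([-1.35099905e+00,  3.42549752e-01,  1.52475922e+00, -1.21040941e-05,
        1.27540487e+00, -1.45989617e-01]), 'dq': array([ 0.00037803, -0.00052686, -0.00114724, -0.0016251 , -0.00159388,
        0.00099488]), 'effort': array([ 1.20815846e-03, -4.31468832e+01, -2.44354695e+01,  7.18102930e-02,
        5.38486813e-02, -7.58322744e-05]), 'tool_pos': array([ 0.18778828, -0.4901672 ,  0.40422461]), 'tcp_rot': array([-5.59995333e-04,  9.83321087e-01,  1.81877228e-01, -2.64682384e-05]), 'wrist_force': array([-0.41133209,  0.81380956,  0.84132352]), 'moment': array([ 0.02520247, -0.05515968, -0.04102218]), 'finger_gap': 0.09196794497539619}
```

View pics/top0.png

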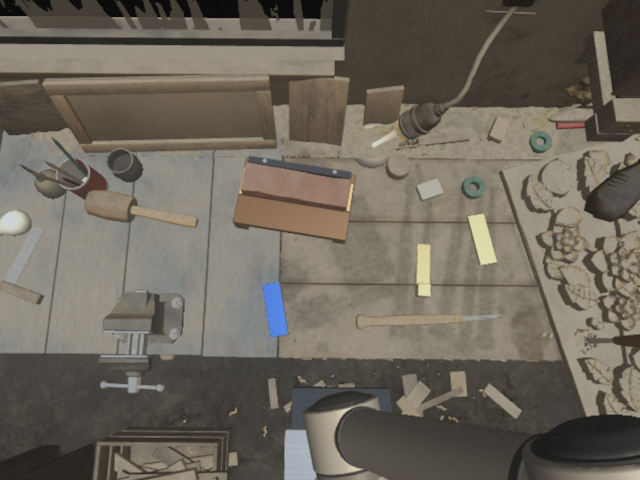

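View pics/scene0.png

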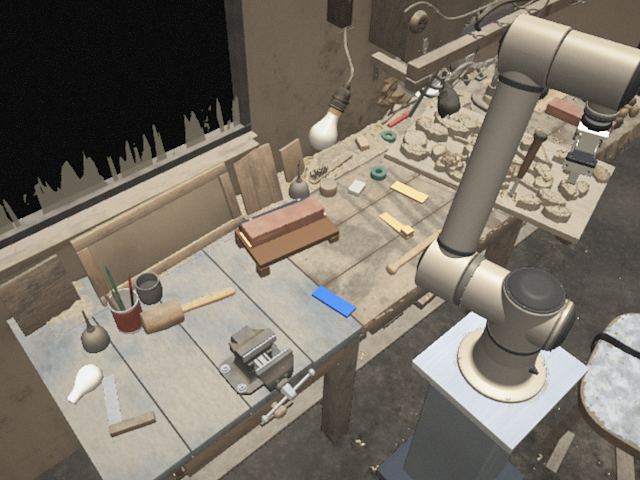

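View pics/wrist0.png

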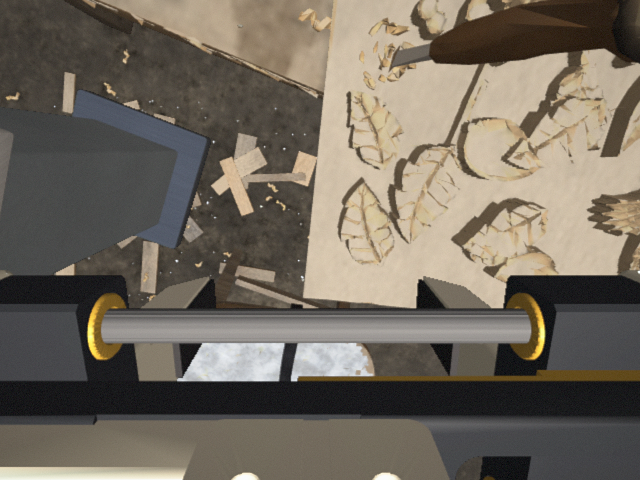

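The top view shows the wooden packer at about (482,239) and the wedge at (424,270), with its grip block at the lower end (424,290). The stand is at (295,200), and the blue strip at (275,309) is the look-alike. Next I'll measure them.

```bash
cat > h.py <<'E'
import numpy as np, cv2
from rig import ctrl, eoat, monitor, read_camera, get_calibration
def ray(n,px,z,c=None):
    c=c or get_calibration(n); R,_=cv2.Rodrigues(c["rvec"]); t=np.array(c["tvec"])
    px=np.atleast_2d(px).astype(float)
    d=(np.linalg.inv(c["intrinsics"])@np.c_[px,np.ones(len(px))].T).T@R
    o=-R.T@t
    return o+d*((z-o[2])/d[:,2])[:,None]
def proj(n,P,c=None):
    c=c or get_calibration(n)
    return cv2.projectPoints(np.atleast_2d(P).astype(float),np.array(c["rvec"]),np.array(c["tvec"]),c["intrinsics"],None)[0][:,0]
def cnts(m,amin=60):
    cs,_=cv2.findContours(m.astype(np.uint8),cv2.RETR_EXTERNAL,cv2.CHAIN_APPROX_NONE)
    return [c for c in cs if cv2.contourArea(c)>amin]
E
python3 - <<'E'
from h import *
im=cv2.imread("pics/top0.png"); hsv=cv2.cvtColor(im,cv2.COLOR_BGR2HSV)
print("packer",hsv[239,482],"wedge",hsv[260,424],"grip",hsv[290,424],"board",hsv[218,290],"stone",hsv[190,300],"bench",hsv[240,380])
m=cv2.inRange(hsv,(20,70,150),(35,255,255))
for c in cnts(m):
    W=ray("top",c[:,0],0.009)[:,:2].astype(np.float32)
    r=cv2.minAreaRect(W); print(c.mean(0),r, cv2.boxPoints(r).round(4).tolist())
crop=cv2.resize(im[140:360,220:520],None,fx=2.6,fy=2.6,interpolation=cv2.INTER_CUBIC); cv2.imwrite("pics/topcrop.png",crop)
b=cv2.inRange(hsv,(5,100,60),(16,255,200)); b[:140]=0
for c in cnts(b,300): print(cv2.boundingRect(c))
im=cv2.imread("pics/scene0.png")
cv2.imwrite("pics/scenecrop.png",cv2.resize(im[170:300,220:440],None,fx=3.6,fy=3.6,interpolation=cv2.INTER_CUBIC))
E
```

```text
packer [ 30  58 220] wedge [ 26  69 219] grip [ 32  53 223] board [ 14  95 147] stone [ 11  76 151] bench [ 19  43 125]
[[422.41269841 253.14285714]] ((0.5366190075874329, -0.15338042378425598), (0.027907537296414375, 0.04585647210478783), 87.53204345703125) [[0.5131000280380249, -0.1662999987602234], [0.558899998664856, -0.16830000281333923], [0.5601000189781189, -0.1404000073671341], [0.5142999887466431, -0.13850000500679016]]
```

View pics/topcrop.png

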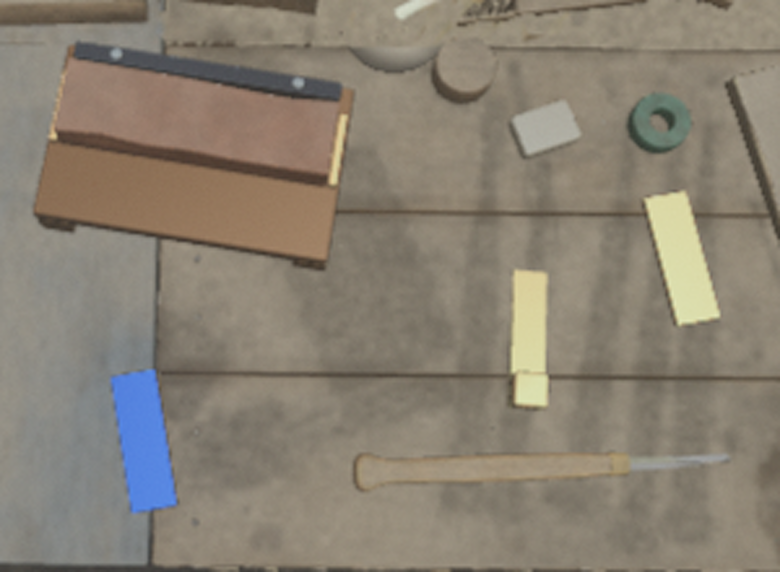

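View pics/scenecrop.png

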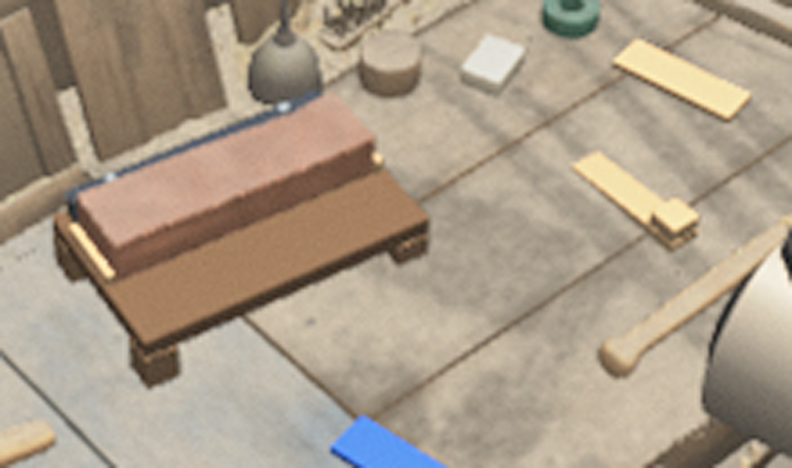

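```bash
python3 - <<'E'
from h import *
im=cv2.imread("pics/top0.png"); hsv=cv2.cvtColor(im,cv2.COLOR_BGR2HSV)
m=cv2.inRange(hsv,(20,42,195),(40,255,255))
for c in cnts(m):
  for z in (0.009,0.026):
    W=ray("top",c[:,0],z)[:,:2].astype(np.float32)
    r=cv2.minAreaRect(W); print(z,c.mean(0).round(1),np.round(r[0],4),np.round(r[1],4),r[2], cv2.boxPoints(r).round(4).tolist())
# wedge grip block only
b=cv2.inRange(hsv,(28,40,195),(40,255,255));
for c in cnts(b,40): print("pale",cv2.boundingRect(c), np.round(cv2.minAreaRect(ray("top",c[:,0],0.026)[:,:2].astype(np.float32))[0],4))
bd=cv2.inRange(hsv,(8,84,115),(18,130,200)); bd[:140]=0
for c in cnts(bd,300):
    a=cv2.approxPolyDP(c,3,True)[:,0]; print("board",cv2.contourArea(c),a.tolist(),ray("top",a,0.056).round(4)[:,:2].tolist())
# scene
im=cv2.imread("pics/scene0.png"); hs=cv2.cvtColor(im,cv2.COLOR_BGR2HSV)
print("scene board",hs[170+270//4,220+250//4], hs[170+int(70/3.6),220+int(680/3.6)], hs[170+int(180/3.6),220+int(610/3.6)])
m=cv2.inRange(hs,(15,70,190),(35,255,255))
for c in cnts(m):
    if cv2.boundingRect(c)[1]>280: continue
    W=ray("scene",c[:,0],0.009)[:,:2].astype(np.float32)
    r=cv2.minAreaRect(W); print("sc",c.mean(0).round(1),np.round(r[0],4),np.round(r[1],4),r[2], cv2.boxPoints(r).round(4).tolist())
# manual scene corners near-left, near-right(top), 
P=np.array([[145,345],[428,215]])/3.6+[220,170]; print(P, ray("scene",P,0.056))
E
```

```text
0.009 [[423.5 269.6]] [ 0.4999 -0.1523] [0.0296 0.1191] 88.8996353149414 [[0.4401000142097473, -0.16599999368190765], [0.5590999722480774, -0.16830000281333923], [0.5597000122070312, -0.13860000669956207], [0.4406999945640564, -0.1363999992609024]]
0.026 [[423.5 269.6]] [ 0.4973 -0.1483] [0.0292 0.1171] 88.89964294433594 [[0.43849998712539673, -0.16169999539852142], [0.5555999875068665, -0.164000004529953], [0.5562000274658203, -0.1348000019788742], [0.4390999972820282, -0.13259999454021454]]
0.009 [[482.  238.9]] [ 0.5744 -0.2929] [0.118  0.0378] 11.159546852111816 [[0.5128999948501587, -0.2858000099658966], [0.5202000141143799, -0.3228999972343445], [0.6359999775886536, -0.30000001192092896], [0.6287000179290771, -0.2630000114440918]]
0.026 [[482.  238.9]] [ 0.5706 -0.2866] [0.1161 0.0372] 11.159538269042969 [[0.5101000070571899, -0.27959999442100525], [0.517300009727478, -0.3160000145435333], [0.6312000155448914, -0.2935999929904938], [0.6240000128746033, -0.257099986076355]]
pale (419, 284, 11, 12) [ 0.4518 -0.1483]
pale (417, 267, 12, 16) [ 0.4853 -0.1463]
pale (469, 215, 28, 50
[... 253 characters left out ...]
], [0.622, 0.0376]]
scene board [ 14 107 167] [ 23  73 244] [ 22  74 244]
sc [[396.  223.3]] [ 0.5032 -0.1536] [0.1146 0.0418] 7.291805744171143 [[0.44369998574256897, -0.14010000228881836], [0.4490000009536743, -0.18160000443458557], [0.5626000165939331, -0.16699999570846558], [0.5572999715805054, -0.12559999525547028]]
sc [[409.1 191.1]] [ 0.5766 -0.2949] [0.1209 0.0415] 10.599206924438477 [[0.5134000182151794, -0.2856000065803528], [0.5210000276565552, -0.3264000117778778], [0.6399000287055969, -0.3041999936103821], [0.6322000026702881, -0.26339998841285706]]
[[260.27777778 265.83333333]
 [338.88888889 229.72222222]] [[0.59533941 0.28504326 0.056     ]
 [0.55930472 0.028636   0.056     ]]
```

```bash
cat >> h.py <<'E'
def q(yaw): return [0.0,float(np.cos(yaw/2)),float(np.sin(yaw/2)),0.0]
def st():
    s=monitor.state(); return s
def brief(tag=""):
    s=monitor.state(); print(tag,"t%.2f"%s["time"],np.round(s["tool_pos"],4),"F",np.round(s["wrist_force"],2),"gap %.4f"%s["finger_gap"]); return s
E
python3 - <<'E'
from h import *
def cam():
    c=get_calibration("wrist"); R,_=cv2.Rodrigues(c["rvec"]); return -R.T@c["tvec"],R[2]
print(cam())
ctrl.move_to([0.45,-0.1,0.42],q(0)); s=brief(); print(s["joint_pos"].round(2),cam())
im=read_camera("wrist"); cv2.imwrite("pics/w1.png",im[:,:,::-1])
E
```

```text
(array([ 0.24863272, -0.4654782 ,  0.38364061]), array([-0.23157019, -0.08846465, -0.96878752]))
 t1.87 [ 0.45   -0.1006  0.42  ] F [-0.29 -0.59 -1.  ] gap 0.0918
[-0.39  0.21  1.66 -0.    1.27  1.19] (array([ 0.51524339, -0.09986474,  0.39937525]), array([-2.47779965e-01, -3.75780363e-04, -9.68816261e-01]))
```

View pics/w1.png

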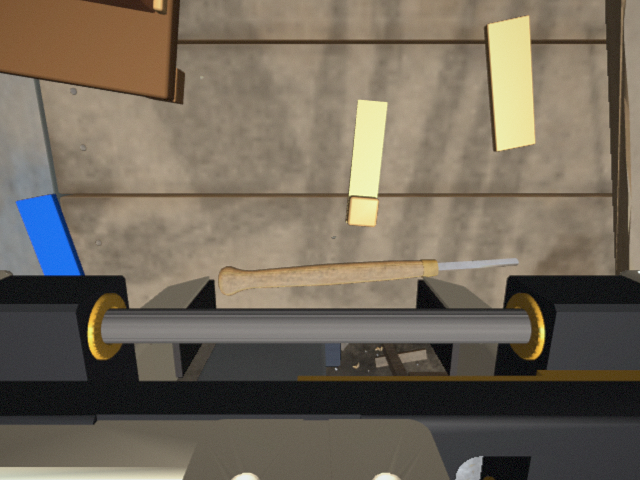

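The wrist view shows the packer at (510,84), the wedge at (365,160) with its block at (362,210), and the stand's near right corner at (173,102).

```bash
python3 - <<'E'
from h import *
im=cv2.imread("pics/w1.png"); hsv=cv2.cvtColor(im,cv2.COLOR_BGR2HSV)
m=cv2.inRange(hsv,(18,60,190),(40,255,255)); m[265:]=0
for c in cnts(m,300):
  for z in (0.009,):
    W=ray("wrist",c[:,0],z)[:,:2].astype(np.float32)
    r=cv2.minAreaRect(W); print(c.mean(0).round(1),np.round(r[0],4),np.round(r[1],4),r[2], cv2.boxPoints(r).round(4).tolist())
px=[[349,196],[378,197],[359,100],[387,101]]; print("wedge slope",ray("wrist",px[:2],0.009).round(4)[:,:2],ray("wrist",px[2:],0.0015).round(4)[:,:2])
px=[[350,197],[378,199],[376,226],[347,223]]; print("block top",ray("wrist",px,0.026).round(4)[:,:2])
px=[[487,26],[528,16],[535,144],[496,151]]; print("packer",ray("wrist",px,0.009).round(4)[:,:2])
# stand near edge
bd=cv2.inRange(hsv,(5,90,40),(18,255,220)); bd[120:]=0;bd[:,200:]=0
for c in cnts(bd,800):
    print(cv2.approxPolyDP(c,3,True)[:,0].tolist())
px=[[0,70],[168,97],[179,0]]; print("board",ray("wrist",px,0.056).round(4)[:,:2])
cv2.imwrite("pics/w1c.png",cv2.resize(im[0:130,0:200],None,fx=4,fy=4,interpolation=cv2.INTER_CUBIC))
E
```

```text
[[363.  211.5]] [ 0.4503 -0.1506] [0.0292 0.0291] 85.48424530029297 [[0.43459999561309814, -0.164000004529953], [0.4636000096797943, -0.1662999987602234], [0.4659000039100647, -0.1371999979019165], [0.43689998984336853, -0.13490000367164612]]
[[367.5 148.2]] [ 0.5143 -0.1532] [0.0303 0.0949] 85.71142578125 [[0.4659000039100647, -0.1648000031709671], [0.5605000257492065, -0.17180000245571136], [0.5626999735832214, -0.14169999957084656], [0.46810001134872437, -0.13459999859333038]]
[[511.9  82.6]] [ 0.5749 -0.2929] [0.1188 0.0391] 11.068354606628418 [[0.5127999782562256, -0.28519999980926514], [0.5202999711036682, -0.32350000739097595], [0.636900007724762, -0.30070000886917114], [0.6294000148773193, -0.2624000012874603]]
wedge slope [[ 0.4671 -0.1353]
 [ 0.4659 -0.1659]] [[ 0.5629 -0.1441]
 [ 0.5619 -0.1724]]
block top [[ 0.4682 -0.1348]
 [ 0.4661 -0.1631]
 [ 0.4383 -0.1621]
 [ 0.4415 -0.1323]]
packer [[ 0.6274 -0.2625]
 [ 0.6358 -0.3001]
 [ 0.5195 -0.3235]
 [ 0.5127 -0.2847]]
[[0, 0], [0, 71], [182, 103], [184, 72], [174, 66], [176, 44], [199, 40], [177, 39], [179, 0], [161, 0], [160, 9], [153, 6], [153, 0]]
board [[0.581  0.169 ]
 [0.5591 0.0279]
 [0.6335 0.0114]]
```

View pics/w1c.png

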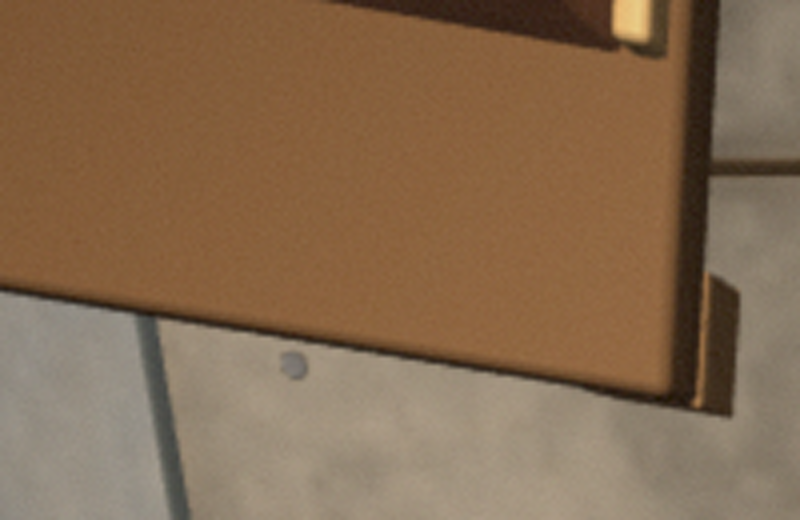

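```bash
python3 - <<'E'
from h import *
a=ray("wrist",[[0,71],[167,98.2],[172,0]],0.056)[:,:2]; print(a.round(4))
print("foot bottom z=.013",ray("wrist",[[183.3,103.8],[185,72.5]],0.013)[:,:2].round(4))
im=cv2.imread("pics/w1.png"); g=cv2.cvtColor(im,cv2.COLOR_BGR2HSV)[:,:,1].astype(float); 
# near top edge: board sat high/ bright -> use V transitions along columns
V=cv2.cvtColor(im,cv2.COLOR_BGR2HSV)
m=cv2.inRange(V,(8,100,95),(18,200,220))
pts=[]
for x in range(3,160,3):
    col=np.where(m[40:120,x])[0]; pts.append([x,40+col.max()])
W=ray("wrist",pts,0.056)[:,:2]; vx,vy,x0,y0=cv2.fitLine(W.astype(np.float32),cv2.DIST_HUBER,0,.001,.01).ravel()
print("near edge yaw",np.degrees(np.arctan2(-vx*np.sign(vy),vy*np.sign(vy))),pts[::10])
print("line y=0.03 ->x",x0+vx/vy*(0.03-y0))
pts=[]
for y in range(1,90,3):
    r=np.where(m[y,140:195])[0]; pts.append([140+r.max(),y])
W=ray("wrist",pts,0.056)[:,:2]; vx,vy,x0,y0=cv2.fitLine(W.astype(np.float32),cv2.DIST_HUBER,0,.001,.01).ravel()
print("right edge yaw",np.degrees(np.arctan2(vy*np.sign(vx),vx*np.sign(vx))),pts[::6],"at x=.56 y",y0+vy/vx*(.56-x0))
E
```

```text
[[0.5802 0.1692]
 [0.5581 0.0288]
 [0.6335 0.0171]]
foot bottom z=.013 [[0.5583 0.0295]
 [0.5867 0.0253]]
near edge yaw -9.187148 [[3, np.int64(70)], [33, np.int64(75)], [63, np.int64(80)], [93, np.int64(85)], [123, np.int64(90)], [153, np.int64(95)]]
line y=0.03 ->x 0.55881983
right edge yaw -4.7336636 [[np.int64(171), 1], [np.int64(170), 19], [np.int64(169), 37], [np.int64(168), 55], [np.int64(176), 73]] at x=.56 y 0.025105692
```

```bash
cat >> h.py <<'E'
PSI=np.radians(-8.7); xs=np.array([np.cos(PSI),np.sin(PSI)]); ys=np.array([-xs[1],xs[0]])
F=np.array([.5584,.0292])+.015*xs+.015*ys
E
python3 - <<'E'
from h import *
print(F)
y=np.radians(11.07); p=[.575,-.2929]
ctrl.move_to([*p,.25],q(y)); brief()
ctrl.servo_line([*p,.1802],vel=.12); brief("down")
eoat.command_gripper(.030,f_grip=15); brief("grip")
ctrl.servo_line([*p,.24],vel=.15); brief("up")
g=F-.095*xs
ctrl.move_to([*g,.24],q(PSI)); brief()
ctrl.servo_line([*g,.186],vel=.12); brief("stage")
cv2.imwrite("pics/w2.png",read_camera("wrist")[:,:,::-1])
cv2.imwrite("pics/s2.png",cv2.resize(read_camera("scene")[150:330,220:460,::-1],None,fx=3.3,fy=3.3))
E
```

```text
[0.57549632 0.0417585 ]
 t3.02 [ 0.5751 -0.2925  0.2511] F [-0.78 -0.37  0.61] gap 0.0920
down t3.75 [ 0.5754 -0.2929  0.1811] F [ 0.43 -0.61 -0.15] gap 0.0921
grip t4.61 [ 0.575  -0.2929  0.1801] F [-0.72 -0.36  0.24] gap 0.0397
up t5.16 [ 0.5748 -0.2927  0.2396] F [-0.2  -0.88 -1.28] gap 0.0397
 t6.52 [0.4822 0.0556 0.2399] F [-0.32  0.23 -0.47] gap 0.0395
stage t7.12 [0.482  0.0558 0.1861] F [ 1.39 -0.42 -0.33] gap 0.0395
```

View pics/w2.png

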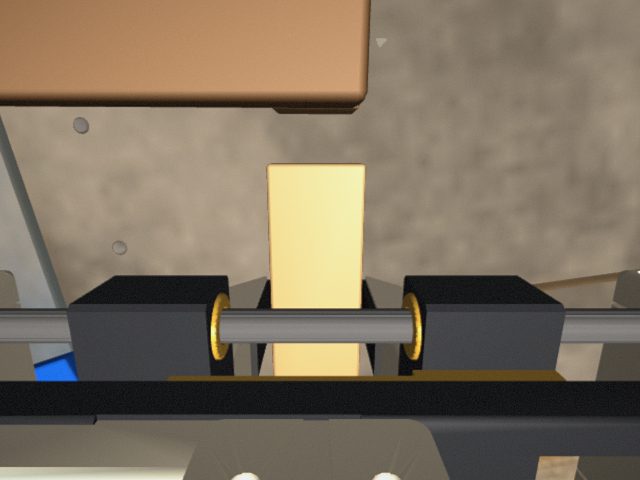

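View pics/s2.png

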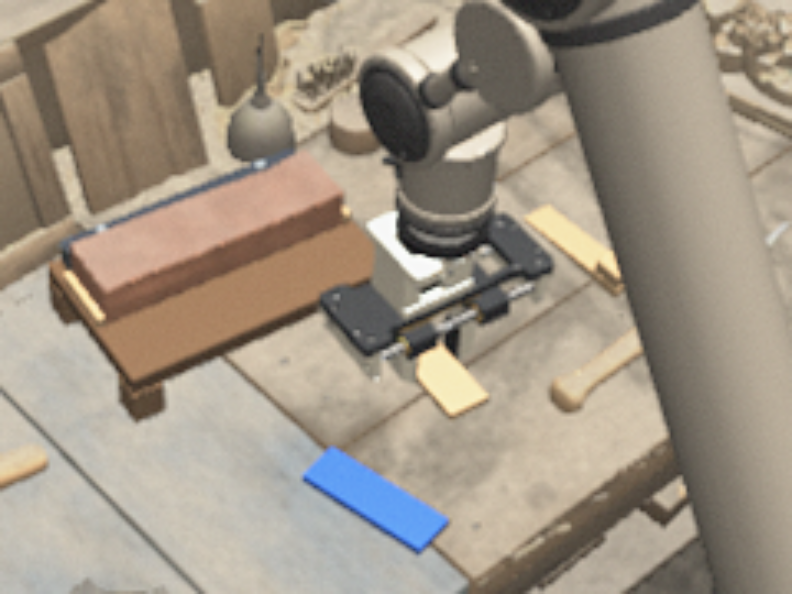

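The packer is square to the stand (board edge level at row 100) and centred on the foot (packer columns 268–365, foot 273–355). I'll slide it in now.

```bash
python3 - <<'E'
from h import *
g=F-.095*xs
ctrl.servo_line([*g,.1810],vel=.05); s0=brief("low")
for d in (.075,.065,.055,.045,.035):
    g=F-d*xs; ctrl.servo_line([*g,.1808],vel=.05); s=brief(str(d))
    if np.dot(s["wrist_force"][:2]-s0["wrist_force"][:2],xs)<-4: print("STOP"); break
else:
    ctrl.servo_line([*g,.1801],vel=.02); brief("set")
    eoat.command_gripper(.056); brief("open")
    ctrl.servo_line([*g,.25],vel=.15)
    b=F-.13*xs; ctrl.servo_line([*b,.30],vel=.25); brief()
cv2.imwrite("pics/w3.png",read_camera("wrist")[:,:,::-1])
E
```

```text
low t7.47 [0.4815 0.0561 0.1811] F [ 0.08  0.09 -0.18] gap 0.0397
0.075 t8.02 [0.5014 0.0531 0.1806] F [-0.53 -0.76 -0.01] gap 0.0400
0.065 t8.37 [0.5115 0.0515 0.1808] F [-0.55 -0.75 -0.96] gap 0.0395
0.055 t8.72 [0.5214 0.05   0.1808] F [-0.69  0.57  0.08] gap 0.0399
0.045 t9.07 [0.5313 0.0485 0.1808] F [ 1.07  0.22 -0.08] gap 0.0398
0.035 t9.42 [0.5412 0.047  0.1808] F [-0.37  0.95  0.4 ] gap 0.0398
set t9.67 [0.5408 0.0471 0.1802] F [ 0.05 -0.29 -0.38] gap 0.0400
open t10.18 [0.5409 0.0471 0.1801] F [ 1.01 -0.03  0.15] gap 0.0554
 t11.38 [0.4477 0.0613 0.2997] F [ 1.55  0.26 -0.36] gap 0.0561
```

View pics/w3.png

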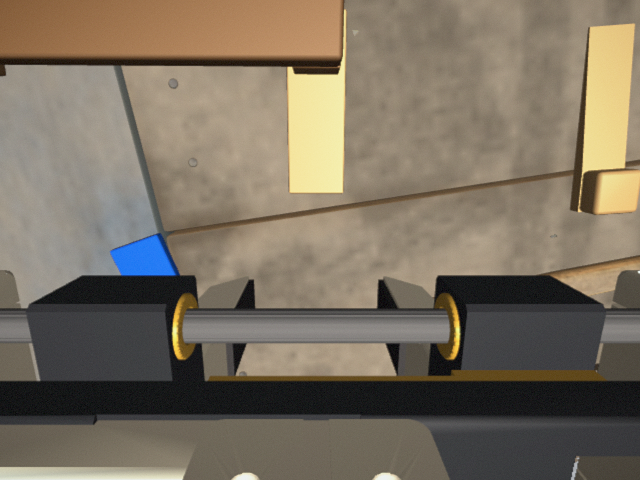

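Packer is under the foot with its tail at (316,190). Wedge next.

```bash
cat >> h.py <<'E'
def push(n=8,dt=.02):
    f=[]
    for _ in range(n):
        f.append(monitor.state()["wrist_force"]); ctrl.pause(dt)
    f=np.mean(f,0); return np.array([-f[:2]@xs,f[:2]@ys,f[2]])
E
python3 - <<'E'
from h import *
y=np.radians(-4.5); p=np.array([.4528,-.1492])
eoat.command_gripper(.06)
ctrl.move_to([*p,.25],q(y))
ctrl.servo_line([*p,.180],vel=.12); brief("down")
eoat.command_gripper(.020,f_grip=12); brief("grip")
ctrl.servo_line([*p,.25],vel=.15)
g=F-.143*xs
ctrl.move_to([*g,.25],q(PSI)); ctrl.servo_line([*g,.200],vel=.12)
brief("stage"); print(push())
cv2.imwrite("pics/w4.png",read_camera("wrist")[:,:,::-1])
E
```

```text
down t13.38 [ 0.4532 -0.1488  0.1805] F [ 0.68 -0.11 -0.1 ] gap 0.0599
grip t13.96 [ 0.4528 -0.1493  0.1802] F [-1.09 -1.45  2.53] gap 0.0297
stage t16.00 [0.4345 0.0627 0.2001] F [ 0.74  0.22 -0.6 ] gap 0.0300
[-0.00137785 -0.01752773 -0.28684712]
```

View pics/w4.png

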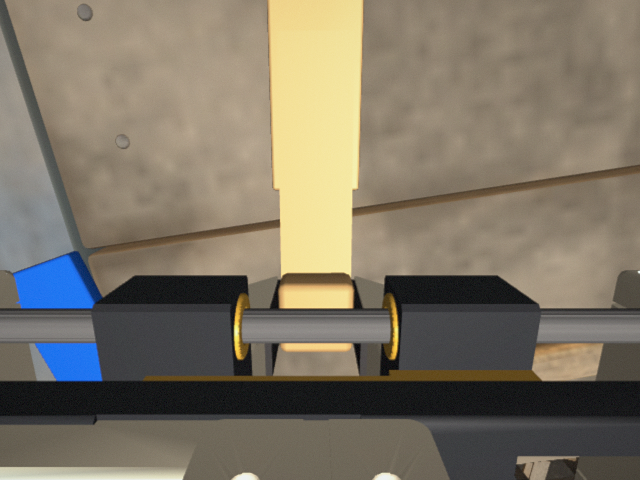

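The wedge lies straight over the packer (wedge columns 280–352, packer 273–358). I'll lower it and push in steps, reading the force each time.

```bash
python3 - <<'E'
from h import *
g=F-.143*xs
ctrl.servo_line([*g,.1895],vel=.05); f0=push(); print("tare",f0)
s=monitor.state(); print(s["tool_pos"])
d=.140-.003
g=F-.137*xs; ctrl.servo_line([*g,.1893],vel=.04)
ctrl.servo_line([*g,.1891],vel=.02); f=push(); print("on packer?",f-f0)
d=.115; g=F-d*xs; ctrl.servo_line([*g,.1891],vel=.04); print(d,(push()-f0).round(2))
while d>.070:
    d-=.001; g=F-d*xs; ctrl.servo_line([*g,.1891],vel=.02); f=push(6)-f0; print(round(d,4),f.round(2))
    if f[0]>2: break
brief()
E
```

```text
tare [-0.02272619 -0.13442955 -0.53926944]
[0.43407869 0.06343791 0.18945099]
on packer? [0.15668455 0.22509531 0.08379042]
0.115 [ 0.17 -0.06  0.21]
0.114 [0.1  0.24 0.33]
0.113 [0.09 0.08 0.26]
0.112 [0.13 0.   0.12]
0.111 [-0.05  0.35  0.37]
0.11 [ 0.02  0.22 -0.02]
0.109 [ 0.31  0.09 -0.12]
0.108 [-0.25  0.31  0.14]
0.107 [ 0.   -0.06  0.54]
0.106 [0.1  0.03 0.35]
0.105 [-0.09  0.18  0.31]
0.104 [-0.2   0.14  0.15]
0.103 [0.12 0.38 1.  ]
0.102 [0.86 0.58 1.58]
0.101 [ 0.96 -0.2   1.85]
0.1 [1.06 0.31 2.52]
0.099 [1.67 0.16 3.41]
0.098 [1.8  0.26 4.22]
0.097 [2.55 0.17 4.75]
 t24.49 [0.4796 0.0564 0.1891] F [-2.2   0.47  5.39] gap 0.0303
```

```bash
python3 - <<'E'
from h import *
d=.097; g=F-d*xs
eoat.command_gripper(.044); f0=push(10); print("open tare",f0.round(2))
ctrl.servo_line([*g,.190],vel=.02); f0=push(10);print(f0.round(2))
eoat.command_gripper(.020,f_grip=12); print("regrip",(push()-f0).round(2)); brief()
while d>.070:
    d-=.0005; g=F-d*xs; ctrl.servo_line([*g,.190],vel=.02); f=push(6)-f0; print(round(d,4),f.round(2))
    if f[0]>4 or abs(f[2])>8: break
brief()
cv2.imwrite("pics/w5.png",read_camera("wrist")[:,:,::-1])
cv2.imwrite("pics/s5.png",cv2.resize(read_camera("scene")[150:330,220:460,::-1],None,fx=3.3,fy=3.3))
E
```

```text
open tare [-0.15 -0.04 -0.12]
[ 0.11 -0.08  0.23]
regrip [-0.11  0.11 -0.58]
 t26.08 [0.4796 0.0564 0.19  ] F [ 1.11 -0.14 -0.06] gap 0.0298
0.0965 [-0.17  0.13 -0.27]
0.096 [-0.12  0.15 -0.9 ]
0.0955 [ 0.28  0.28 -0.48]
0.095 [-0.36 -0.05 -0.43]
0.0945 [-0.36  0.11 -0.47]
0.094 [ 0.05  0.11 -0.64]
0.0935 [ 0.13  0.13 -0.41]
0.093 [-0.22  0.26 -0.61]
0.0925 [-0.28  0.2  -0.35]
0.092 [-0.19 -0.39 -0.68]
0.0915 [-0.44  0.26 -0.4 ]
0.091 [-0.36  0.28 -0.46]
0.0905 [-0.04  0.01 -0.7 ]
0.09 [ 0.07  0.44 -0.46]
0.0895 [-0.33 -0.19 -0.69]
0.089 [-0.36  0.17 -0.24]
0.0885 [-0.39 -0.2  -0.88]
0.088 [-0.28  0.05 -0.66]
0.0875 [-0.45  0.12 -0.44]
0.087 [ 0.13  0.06 -0.43]
0.0865 [1.09 0.1  0.65]
0.086 [2.62 0.15 2.16]
0.0855 [5.1  0.52 4.5 ]
 t34.13 [0.4907 0.0547 0.19  ] F [-5.37  1.45  4.14] gap 0.0298
```

View pics/w5.png

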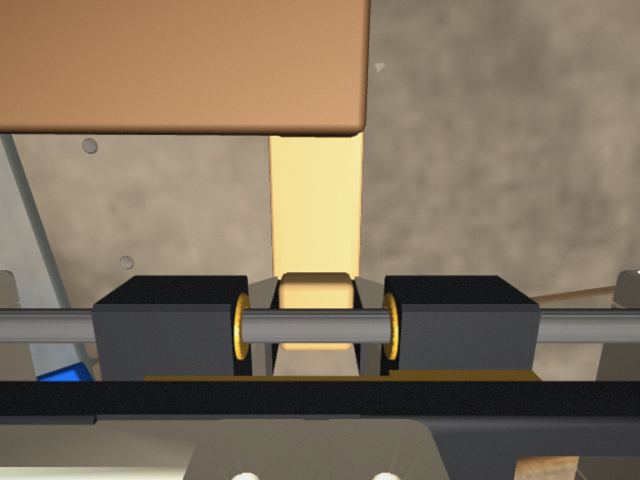

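Snug feel has started at 5 N, but the grip may be holding the wedge up, as it did the first time. I'll release, regrip and push again.

```bash
python3 - <<'E'
from h import *
d=.0855; g=F-d*xs
eoat.command_gripper(.044); f0=push(10); print("open tare",f0.round(2))
ctrl.servo_line([*g,.1905],vel=.02); f0=push(10);print(f0.round(2))
eoat.command_gripper(.020,f_grip=12); print("regrip",(push()-f0).round(2)); brief()
while d>.070:
    d-=.0005; g=F-d*xs; ctrl.servo_line([*g,.1905],vel=.02); f=push(6)-f0; print(round(d,4),f.round(2))
    if f[0]>5.2 or abs(f[2])>8: break
brief()
E
```

```text
open tare [0.04 0.06 0.32]
[ 0.17 -0.02 -0.05]
regrip [-0.3   0.18 -0.09]
 t35.83 [0.491  0.0547 0.1905] F [-0.03 -0.59  0.08] gap 0.0301
0.085 [ 2.7  -0.28  2.93]
0.0845 [ 5.26 -0.37  5.5 ]
 t36.52 [0.4913 0.0547 0.1905] F [-5.2   0.78  4.85] gap 0.0295
```

```bash
python3 - <<'E'
from h import *
d=.0845; g=F-d*xs
eoat.command_gripper(.044)
ctrl.servo_line([*g,.1905],vel=.02); f0=push(10);print(f0.round(2))
eoat.command_gripper(.020,f_grip=12); print("regrip",(push()-f0).round(2)); brief()
while d>.078:
    d-=.00025; g=F-d*xs; ctrl.servo_line([*g,.1905],vel=.02); f=push(8)-f0; print(round(d,5),f.round(2))
    if f[0]>5.8 or abs(f[2])>9: break
brief()
eoat.command_gripper(.05); brief("rel")
ctrl.servo_line([*g,.26],vel=.12)
b=F-.13*xs; ctrl.servo_line([*b,.30],vel=.2); brief()
cv2.imwrite("pics/w6.png",read_camera("wrist")[:,:,::-1])
ctrl.move_to([.45,-.1,.42],q(0)); brief()
cv2.imwrite("pics/w7.png",read_camera("wrist")[:,:,::-1])
cv2.imwrite("pics/s7.png",cv2.resize(read_camera("scene")[150:330,220:460,::-1],None,fx=3.3,fy=3.3))
cv2.imwrite("pics/t7.png",read_camera("top")[:,:,::-1])
a=ray("wrist",[[0,71],[167,98.2],[172,0]],0.056)[:,:2]
im=cv2.imread("pics/w7.png"); m=cv2.inRange(cv2.cvtColor(im,cv2.COLOR_BGR2HSV),(8,100,95),(18,200,220))
pts=[[x,40+np.where(m[40:120,x])[0].max()] for x in range(3,160,3)]; print(pts[::10])
print([int(140+np.where(m[y,140:195])[0].max()) for y in range(1,60,18)])
E
```

```text
[ 0.13  0.12 -0.24]
regrip [-0.28 -0.08  0.39]
 t37.95 [0.492  0.0545 0.1905] F [-0.42 -0.28 -0.01] gap 0.0297
0.08425 [ 1.28 -0.3   2.14]
0.084 [ 3.86 -0.11  4.46]
0.08375 [ 5.69 -0.1   6.  ]
0.0835 [ 6.66 -0.2   6.84]
 t39.48 [0.4923 0.0545 0.1905] F [-5.91  0.57  6.75] gap 0.0300
rel t40.05 [0.4931 0.0543 0.1905] F [ 0.86  0.1  -0.83] gap 0.0500
 t41.23 [0.4473 0.0614 0.2997] F [-0.57 -0.87 -0.11] gap 0.0498
 t42.10 [ 0.4501 -0.0997  0.4186] F [ 0.02 -0.12  0.62] gap 0.0505
[[3, np.int64(69)], [33, np.int64(74)], [63, np.int64(79)], [93, np.int64(84)], [123, np.int64(89)], [153, np.int64(98)]]
[173, 172, 171, 170]
```

View pics/w6.png

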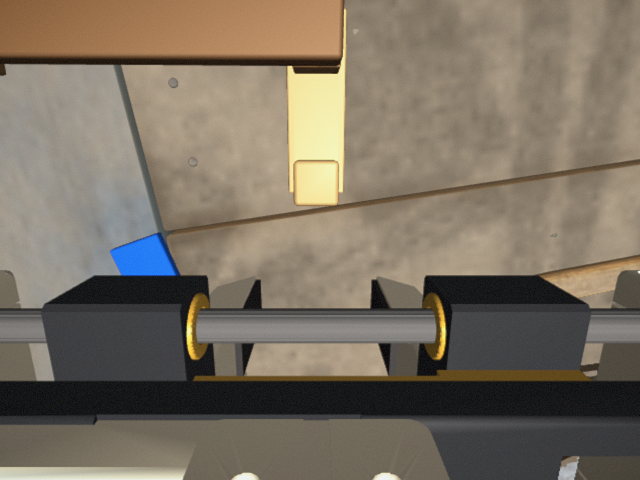

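View pics/s7.png

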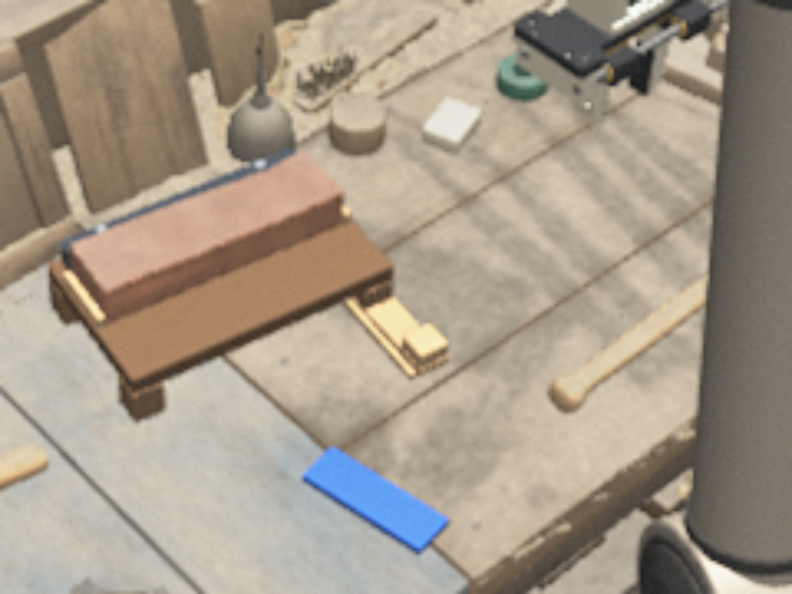

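View pics/w7.png

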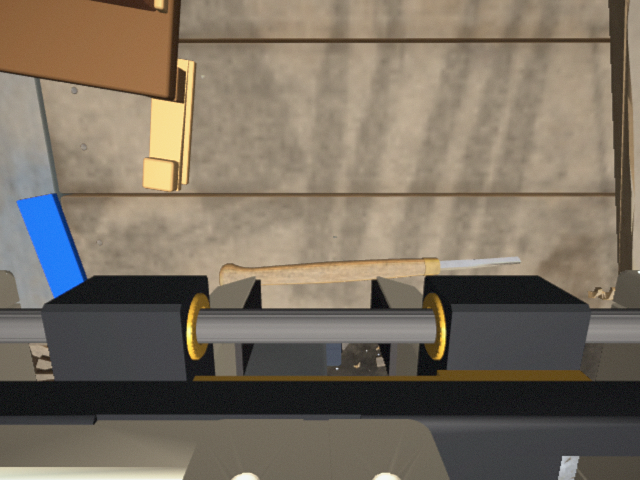

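The stand looks unmoved. In the last grip the tool also carried about 7 N vertically, so I'll check the snugness with a free push on the tail using closed fingers.

```bash
python3 - <<'E'
from h import *
a=cv2.imread("pics/top0.png");b=cv2.imread("pics/t7.png")
R=lambda i:cv2.cvtColor(i[145:240,225:340],cv2.COLOR_BGR2GRAY).astype(np.float32)
print("stand shift px top",cv2.phaseCorrelate(R(a),R(b)))
d=.122; g=F-d*xs
ctrl.move_to([*g,.25],q(PSI)); eoat.command_gripper(0.0,f_grip=10)
ctrl.servo_line([*g,.190],vel=.12); f0=push(12); print("tare",f0.round(2)); brief()
d=.112; g=F-d*xs; ctrl.servo_line([*g,.190],vel=.03)
f=push(6)-f0; print(d,f.round(2)); st=.0005
while d>.100 and f[0]<5.5:
    d-=st; g=F-d*xs; ctrl.servo_line([*g,.190],vel=.02); f=push(6)-f0; print(round(d,5),f.round(2))
    if f[0]>1: st=.00025
g=F-.125*xs; ctrl.servo_line([*g,.190],vel=.05)
ctrl.servo_line([*g,.30],vel=.15); brief()
cv2.imwrite("pics/w8.png",read_camera("wrist")[:,:,::-1])
c=read_camera("top")[:,:,::-1]; print(cv2.phaseCorrelate(R(a),R(c)))
E
```

```text
stand shift px top ((-0.02415523868496905, -0.029628469050443584), 0.9988348530398474)
tare [-0.11  0.07  0.2 ]
 t44.94 [0.4552 0.0602 0.1907] F [0.59 0.24 0.55] gap 0.0006
0.112 [ 0.09 -0.24 -0.1 ]
0.1115 [ 0.29 -0.3  -0.17]
0.111 [-0.01 -0.09  0.14]
0.1105 [2.04 0.12 0.95]
0.11025 [4.52 0.03 3.29]
0.11 [5.93 0.11 3.85]
 t48.61 [0.4517 0.0607 0.2994] F [-0.14 -0.44 -0.68] gap 0.0007
((0.035070244579536336, 0.038179946709348656), 0.7465219323833784)
```

View pics/w8.png

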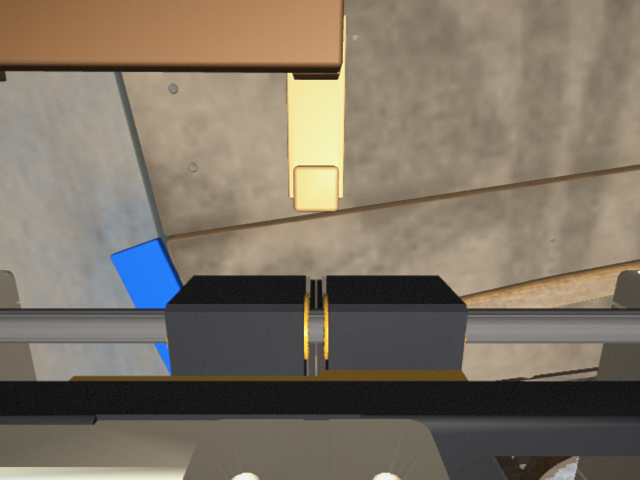

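```bash
python3 - <<'E'
from h import *
brief(); ctrl.sign_off(); 
E
```

```text
t48.71 [0.4517 0.0607 0.299 ] F [ 0.16  0.72 -0.28] gap 0.0006
the job is handed in; nothing more can be done
```

The job is handed in: the wooden packer lies under the short foot, and the wedge is in on top of it, thin end first, until snug. It finished at about 49 s of the 67 s allowed.

- **Snugness:** The first contact readings were false, because the gripper was holding the wedge slightly up. I released it, let it settle, regripped and pushed on. The last gripped push reached 6.7 N. A free push on the tail with closed fingers then reached 5.9 N within about 0.5 mm of contact.
- **Vertical load:** The tool still read some upward force during those pushes, 6.8 N gripped and 3.9 N in the free push.
- **Stand:** It stayed put, shifting less than 0.05 pixel in the top view before and after. In the final wrist view the packer and wedge sit straight under the foot.
- **Other things:** The chisel, the blue look-alike strip, the wax block and the tape spool look undisturbed in the last pictures. I did not check the mallet separately.
- **At hand-in:** The gripper was clear of everything, about 0.12 m above the bench.

I did not test rocking by pressing on the stand. That all four feet bear is inferred from the push force and from the stand not moving.

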